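# Tighten the battery-cover screw of the remote under the tray

### The arm

A 6-joint arm with a two-finger parallel gripper is mounted at the origin on the work surface. World frame = base frame: x ahead of the robot, y to its left, z up, the work surface at z = 0. Lengths are in mm, angles in rad, forces in N, time in s.
With the tool pointing down it reaches from about 300 to 750 mm from the base axis. Payload 8.5 kg.
Tool frame: the origin (TCP) lies where the fingers leave the gripper's body, on its centre line; the fingertips stand 64 mm ahead of it and the grasp point (between the pads) lies 45 mm ahead of it; z points along the fingers, y is the line along which they close (so a half turn about z gives the same grasp; the last joint's range is limited). The gripper opens to 88 mm and grips with 3 to 60 N. Pads are 18 mm wide; open, the fingers measure 123 mm over their backs; the gripper's body (75 mm by 187 mm) begins 45 mm behind the grasp point.
Start: joints at [-1.559, 0.381, 1.297, -0, 1.464, -0.215], TCP at [123.669, -535.898, 302.748] pointing down, gripper open.
Joint ranges: [-3.11, 3.11], [-0.89, 2.33], [0.22, 2.48], [-1.42, 4.56], [0.17, 2.85], [-2.88, 2.88]. Speed limits (rad/s): [2.39, 2.39, 3.14, 3.14, 3.14, 3.14].

### API

Orientations are given as a unit quaternion [w, x, y, z].
In Python, from rig import arm gives the robot as it stands. Calls block until the motion is done:
- arm.reach(position, orientation): joint-space move of the TCP to a pose.
- arm.line_to(position, rotation=None, speed=150, contact_N=None): straight line of the TCP; rotation=None keeps the orientation; speed is the mean speed in mm/s. With contact_N (N) it stops when the force on the tool has changed by that much, and returns True; else False.
- arm.movej(angles): joint-space move.
- arm.set_gripper(opening, effort=None): finger opening in mm; effort is the grip in N (None keeps the last); returns when the fingers have stopped.
- arm.hold(seconds).
- arm.solve_ik(position, orientation): joint angles nearest the present ones, or None.
- arm.get_state(): the state.
- arm.grab_frame(name): name is "scene" or "top"; returns a dict with "color" (384x512x3 uint8, blue, green, red), "range_z" (384x512 float32, mm along the optical axis (not along the pixel's ray), 0 where there is no reading), "fov_y" (degrees; the focal length in pixels is half the picture's height over the tangent of half this angle, whatever the lens; pixels are square), "cx", "cy" (the principal point, pixels), "rvec" (rotation vector, rad) and "tvec" (3), from world to camera coordinates, as OpenCV has them. Camera axes: x right, y down, z forward; pixel columns grow to the right and rows downward; lengths in mm; the calibration is good to about 2 mm. A picture is of the moment at which its call begins.
A pose or a line that the arm cannot do raises arm.Unreachable and nothing moves.
- arm.job_done(): hands the job in; it is judged then, once.
Trained networks look in a picture, given as the dict that the camera call returned (one of the last four; its "shot" number tells which), for a name from the list of things; names that differ only in an ending like _2 or _b are one class to them, and where a whole thing is asked for, a point or a joint stands for the part that bears it (a point fixed in the world has none). Each returns a list of dicts, best first, with "confidence" (0 to 1); they miss things now and then, are a little off and sometimes report something else, mostly with a low value. They report only what shows in the picture. A call takes as long as a camera call.
- arm.trace(picture, thing): "region" (384x512 bool, what is visible of it) and "rect" ([centre column, centre row, width, height] in pixels, round what is visible of it).
The state is a dict: "time_s": time; "joints": joint angles; "qvel": joint speeds; "joint_efforts": joint torques, N m; "tool_pos": TCP position; "ee_rot": TCP orientation; "wrist_force": force on the tool from outside, world axes, zero at the start; "torque": the same for the moment, N m; "width": finger opening in mm; "gripper_force": force on a finger pad.
Only numpy, scipy, OpenCV 4.12 (cv2) and the standard library are available. Lean on these libraries where they do the work, as an engineer would, in place of code of your own. Each camera call takes 0.05 s, during which the arm holds its last target. There are 200 camera calls.

### The job

Lift the white top tray by its handle off the blue one and set it down gently, squarely on the cork mat, with everything still in it; then take the red screwdriver from its stand and turn the proud brass screw on the back of the grey remote clockwise until it is fully home, keeping the bit pressed into the slot as the screw sinks. Finally stand the screwdriver back upright in the middle hole of its stand and let it go without dropping it; touch the screw only with the screwdriver and leave all the other things where they are.

Things in the scene. Friction and masses are not known exactly. Their poses are not given: they have to be found in the camera images.
- ttray: white ceramic tray, loose, 0.4 kg (+ 0.2 kg on it), 220 (x) x 140 (y) x 18 mm, walls and floor 6 mm; origin under its centre, z up. Handle: an arch along x over the centre, a bar 112 mm long, 12 mm wide (y), 16 mm high, its middle 75 mm above the origin, on posts 12 mm square at x = -50 and 50 mm, open below. At the start it rests flat, unlatched, on the blue tray's rim, square to it
- ltray: blue ceramic lower tray, fixed, 220 mm (x) x 140 mm (y) x 50 mm high, walls and floor 6 mm; origin at the centre of its underside on the sideboard. Holds the grey remote and the fob, hidden under the top tray at the start
- mat: cork mat, fixed, flat and empty, 240 mm (x) x 160 mm (y) x 3 mm; origin at the centre of its underside on the sideboard. It lies on the other side of the stand from the blue tray; either may be on the left
- remote: grey satellite remote lying face down in the blue tray, wedged fast so that it does not move, 175 mm (x) x 50 mm (y) x 26 mm; origin at the centre of its underside, 6 mm above the sideboard. The battery-cover screw sits upright in a round well 24 mm across and 18 mm deep at x = +52 mm, y = 0
- screw (a joint): turn of the screw, rad: grows clockwise seen from above, from 0 to 0.6 at the start to the hard stop at 2.2, fully home. It sinks 1.8 mm per rad: its head's top is 36 mm above the sideboard (4 mm proud of the remote's back) at 0 and flush, 32 mm, at 2.2. It turns against about 0.07 N m of friction and does not turn by being pushed
- screw_slot (a point): centre of the top face of the brass screw head (about 21 mm across), turning and sinking with it; its x axis runs along the slot, z up. The slot is 16 mm long (x), 5 mm wide (y) and 4.5 mm deep, closed at both ends, with a 1.5 mm chamfer all round its mouth
- stand: terracotta block, fixed, 112 (x) x 52 (y) x 75 mm high, with three upright holes 68 mm deep in a row along x: the middle one, 16 mm across, for the screwdriver; those at x = 36 and -36 mm, 12 mm across, each with a pen; origin under its centre, on the sideboard
- stand_mouth (a point): centre of the mouth of the stand's middle hole, 75 mm above the sideboard
- driver: flat screwdriver, loose, 85 g, standing bit down in the stand's middle hole, within 0.4 rad of square to the stand; origin at the blade's tip, z up the shaft. Blade 10 mm wide (x), 2 mm thick (y); shaft 8 mm round; from 62 to 134 mm above the tip a red handle 22 mm square, sides facing x and y, yellow stripes on the x sides. Its underside rests on the stand: tip 13 mm above the sideboard
- pen_blue: loose pen, diameter 10 mm, 136 mm long, upright in the stand at x = +36 mm, its top 143 mm above the sideboard; origin at its foot
- pen_green: loose pen, diameter 10 mm, 136 mm long, upright in the stand at x = -36 mm, its top 143 mm above the sideboard; origin at its foot
- black_remote: black remote, 150 x 38 x 17 mm, loose in the top tray on the +y side of the handle; origin at the centre of its underside
- pill_case: white pill case, 62 x 36 x 18 mm, loose in the top tray on the -y side; origin at the centre of its underside
- ornament: chrome lighter-shaped ornament, 56 x 36 x 13 mm, loose in the top tray on the -y side; origin at the centre of its underside
- fob: yellow plastic keyring fob, 42 x 26 x 9 mm, loose in the blue tray beside the grey remote (+y side); origin at the centre of its underside
- dish: small blue bowl, loose, 80 mm across and 30 mm high, on the robot's side of the stand; origin under its centre
- mug: white mug, loose, 76 mm across and 88 mm high, far behind the stand; origin under its centre
- candle: amber candle jar, loose, 68 mm across and 75 mm high, to the robot's right; origin under its centre
- glasses_case: brown glasses case, loose, 160 x 60 x 42 mm, to the robot's left; origin under its centre

How it is judged:
By the outcome, as a careful person would: the job done as asked, in the order asked, and still so for the second after the job is handed in, with the robot touching nothing.
It also fails if it takes over 72 s, if anything falls off the work surface, if the arm or the gripper's body presses on something with over 40 N, if the wrist force passes 120 N, or if a joint passes its speed limit or range.

## Working session

There is one attempt and no reset: what is moved stays moved. The work goes in short steps, each a Python script; the robot and the scene stay as the last script left them, time stands still between calls to the robot, and variables do not carry over. Pictures are saved under pics/ and viewed, at most 10 in all, crops included, and the job is handed in when it is done.

```bash
ls; mkdir -p pics
cat > h.py <<'E'
import numpy as np, cv2
from rig import arm
from scipy.spatial.transform import Rotation as R
def cam(p):
    f=p["color"].shape[0]/2/np.tan(np.radians(p["fov_y"])/2)
    return f,cv2.Rodrigues(np.array(p["rvec"],float))[0],np.array(p["tvec"],float).ravel()
def cloud(p,mask=None):
    f,Rm,t=cam(p); z=p["range_z"]; v,u=np.nonzero((z>0)&(mask if mask is not None else True))
    d=z[v,u]; c=np.c_[(u-p["cx"])/f*d,(v-p["cy"])/f*d,d]
    return (c-t)@Rm, np.c_[u,v]
def proj(p,X):
    f,Rm,t=cam(p); c=np.atleast_2d(X)@Rm.T+t
    return np.c_[c[:,0]/c[:,2]*f+p["cx"],c[:,1]/c[:,2]*f+p["cy"]]
def down(yaw):  # tool z down; tool y (closing) along world direction yaw
    y=np.array([np.cos(yaw),np.sin(yaw),0]); z=np.array([0,0,-1.]); x=np.cross(y,z)
    q=R.from_matrix(np.c_[x,y,z]).as_quat(); return [q[3],q[0],q[1],q[2]]
E
cat > s1.py <<'E'
from h import *
P={n:arm.grab_frame(n) for n in("scene","top")}
ims=[]
for n,p in P.items():
    ims.append(p["color"]); f,Rm,t=cam(p); print(n,"f",f,"pos",(-Rm.T@t).round(),p["cx"],p["cy"])
cv2.imwrite("pics/a_scene.png",cv2.resize(ims[0],(800,600))); cv2.imwrite("pics/a_top.png",cv2.resize(ims[1],(800,600)))
for n,p in P.items():
  for th in["ttray","ltray","mat","stand","driver","pen_blue","pen_green","black_remote","dish","mug","candle","glasses_case"]:
    r=arm.trace(p,th)
    if r:
        X,_=cloud(p,r[0]["region"]); 
        if len(X)==0: continue
        zt=np.percentile(X[:,2],95); T=X[X[:,2]>zt-8]
        rc=cv2.minAreaRect(T[:,:2].astype(np.float32))
        print(n,th,round(r[0]["confidence"],2),len(X),"med",np.median(X,0).round(),"ztop",zt.round(),"rect",np.round(rc[0]),np.round(rc[1]),round(rc[2],1))
E
python3 s1.py
```

```text
pics
rig.py
scene f 441.8527788034835 pos [1432. -887.  869.] 258.6909820307413 193.26755338064535
top f 371.0250341289407 pos [ 530.   -2. 1427.] 259.16382680606137 187.38598927140242
scene ttray 0.76 1440 med [ 477. -210.   60.] ztop 128.0 rect [ 459. -203.] [110.  15.] 9.9
scene ltray 0.38 161 med [ 532. -230.   68.] ztop 72.0 rect [ 528. -228.] [57. 37.] 6.2
scene stand 0.92 914 med [615. -11.  47.] ztop 76.0 rect [600.   5.] [117.  57.] 16.8
scene pen_blue 0.38 23 med [638.  14. 126.] ztop 138.0 rect [636.  16.] [7. 6.] 31.6
scene black_remote 0.64 326 med [ 458. -171.   71.] ztop 75.0 rect [ 457. -176.] [149.  64.] 18.8
scene dish 0.73 255 med [370.  24.  19.] ztop 31.0 rect [381.  13.] [73. 85.] 46.4
scene mug 0.68 865 med [783. -40.  56.] ztop 87.0 rect [775. -26.] [76. 77.] 80.4
scene candle 0.67 741 med [ 517. -493.   51.] ztop 76.0 rect [ 496. -487.] [56. 61.] 89.9
scene glasses_case 0.68 480 med [538. 497.  33.] ztop 43.0 rect [527. 510.] [152.  57.] 22.2
top ttray 0.69 1352 med [ 461. -201.   57.] ztop 130.0 rect [ 456. -201.] [110.  12.] 10.0
top ltray 0.52 13 med [ 378. -143.   23.] ztop 49.0 rect [ 413. -137.] [105.   0.] 10.0
top mat 0.92 2587 med [475. 236.   2.] ztop 7.0 rect [473. 238.] [166. 242.] 75.9
top stand 0.95 402 med [601.   8.  74.] ztop 81.0 rect [600.   9.] [112.  51.] 12.9
top driver 0.6 26 med [598.  11. 147.] ztop 151.0 rect [599.  11.] [18. 14.] 0.1
top black_remote 0.71 436 med [ 451. -162.   72.] ztop 77.0 rect [ 451. -163.] [149.  38.] 10.5
top dish 0.84 314 med [382.  13.  14.] ztop 29.0 rect [383.  13.] [68. 72.] 89.7
top mug 0.84 407 med [778. -23.  17.] ztop 87.0 rect [773. -22.] [73. 70.] 88.9
top candle 0.72 351 med [ 497. -472.   71.] ztop 78.0 rect [ 496. -483.] [55. 54.] 89.7
top glasses_case 0.68 732 med [525. 507.  39.] ztop 45.0 rect [525. 512.] [153.  56.] 16.0
```

View pics/a_scene.png

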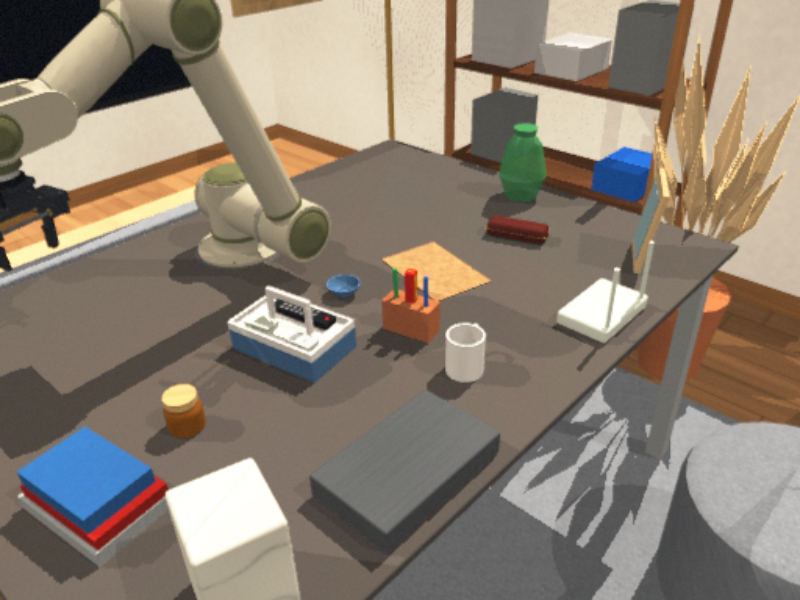

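View pics/a_top.png

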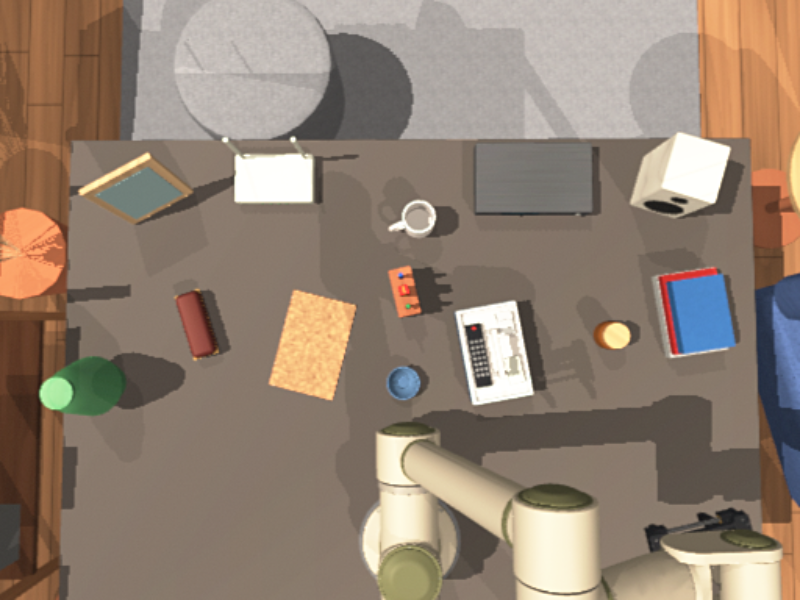

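The scene view shows the trays at about (290,325) with the arch handle, the stand with the red driver at (410,300), and the mat at (437,270). The top view shows the tray at (495,352), the mat at (313,345), the stand at (405,292) and the dish at (403,382). Next I'll refine the tray and mat poses.

```bash
cat > s2.py <<'E'
from h import *
def rect(X): 
    c,s,a=cv2.minAreaRect(X[:,:2].astype(np.float32))
    if s[0]<s[1]: s=s[::-1]; a+=90
    return np.round(c,1),np.round(s,1),round((a+90)%180-90,1)
def ontoplane(p,mask,z0):
    f,Rm,t=cam(p); C=-Rm.T@t; v,u=np.nonzero(mask)
    d=np.c_[(u-p["cx"])/f,(v-p["cy"])/f,np.ones(len(u))]@Rm
    return C+d*((z0-C[2])/d[:,2])[:,None]
if __name__=="__main__":
  for n in("top","scene"):
    p=arm.grab_frame(n); X,uv=cloud(p)
    near=np.hypot(X[:,0]-456,X[:,1]+201)<145
    b=X[near&(X[:,2]>63)&(X[:,2]<73)]; print(n,"rim band",len(b),rect(b),np.median(b[:,2]))
    b=X[near&(X[:,2]>122)&(X[:,2]<140)]; print(n,"bar",len(b),rect(b),b.mean(0).round(1))
    r=arm.trace(p,"ttray"); 
    hs=cv2.cvtColor(p["color"],cv2.COLOR_BGR2HSV)
    m=(hs[...,0]>8)&(hs[...,0]<22)&(hs[...,1]>90)&(hs[...,2]>120)
    x,y=X[:,0],X[:,1]; w=np.zeros_like(m); k=np.hypot(x-473,y-238)<160; w[uv[k,1],uv[k,0]]=1
    k=m&w; 
    nl,lab,st,_=cv2.connectedComponentsWithStats(k.astype(np.uint8)); k=lab==1+st[1:,4].argmax()
    print(n,"mat",rect(ontoplane(p,k,3)), "z",np.median(X[k[uv[:,1],uv[:,0]]][:,2]))
    for c,z in(("stand",75),):
      k=(np.hypot(x-600,y-9)<75)&(X[:,2]>70)&(X[:,2]<80); print(n,c,rect(X[k]))
    k=(np.hypot(x-600,y-9)<75)&(X[:,2]>100); 
    for q in (X[k]): pass
    red=(hs[...,0]<6)|(hs[...,0]>174)
    kk=k&(hs[...,1][uv[:,1],uv[:,0]]>150)&red[uv[:,1],uv[:,0]]&(X[:,2]>138); print("driver top",kk.sum(),X[kk].mean(0).round(1),rect(X[kk]))
    cc=proj(p,[600,9,120])[0].astype(int); 
    cr=p["color"][cc[1]-30:cc[1]+30,cc[0]-40:cc[0]+40]; cv2.imwrite(f"pics/b_{n}.png",cv2.resize(cr,None,fx=7,fy=7,interpolation=0))
  im=[cv2.imread(f"pics/b_{n}.png") for n in("top","scene")]
  cv2.imwrite("pics/b.png",cv2.resize(np.hstack(im),(800,300),interpolation=0))
  for yaw in(100,-80): print(yaw,arm.solve_ik([456,-201,250],down(np.radians(yaw))))
  for yaw in(76,-104): print(yaw,arm.solve_ik([473,238,250],down(np.radians(yaw))))
E
python3 s2.py
```

```text
top rim band 852 (array([ 456.3, -200.9]), array([220.3, 140.8]), 10.1) 69.01724465757763
top bar 121 (array([ 456.1, -200.7]), array([110.3,  12.6]), 10.3) [ 456.6 -200.   131.3]
top mat (array([474.3, 236.1]), array([242.9, 163.8]), -14.3) z 2.1042788642610093
top stand (array([599.7,   8.9]), array([111.6,  51.7]), 12.8)
driver top 27 [600.7  10.4 146. ] (array([600.8,  10.6]), array([20.8, 20.2]), -71.8)
scene rim band 805 (array([ 456.5, -202.2]), array([226.2, 148.8]), 10.3) 68.04562359977857
scene bar 141 (array([ 459.2, -201.1]), array([111.3,  16.3]), 9.4) [ 463.1 -203.   129.6]
scene mat (array([480.9, 233.2]), array([261.9, 165.7]), -14.6) z 2.3329131952337816
scene stand (array([600.2,   6.8]), array([114.4,  59.1]), 13.3)
driver top 25 [605.    5.5 143.8] (array([602.7,   6.9]), array([23.1, 18.1]), -67.8)
100 [-6.53194915e-01  3.38975852e-01  1.52688769e+00 -4.44089210e-16
  1.27572911e+00 -2.39852417e+00]
-80 [-6.53194915e-01  3.38975852e-01  1.52688769e+00 -4.44089210e-16
  1.27572911e+00  7.43068487e-01]
76 [ 2.42412234e-01  3.90362227e-01  1.44363252e+00 -4.44089210e-16
  1.30759791e+00 -1.08403800e+00]
-104 [ 2.42412234e-01  3.90362227e-01  1.44363252e+00 -4.44089210e-16
  1.30759791e+00  2.05755466e+00]
```

View pics/b.png

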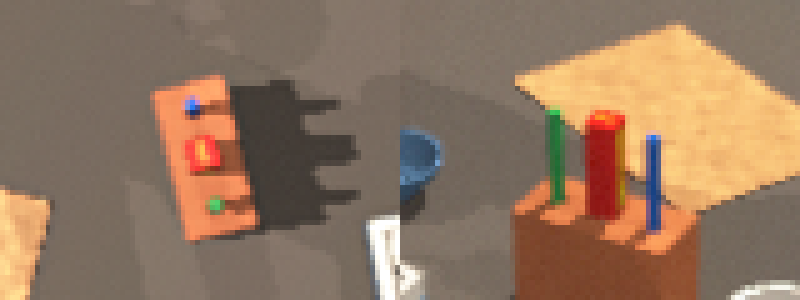

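```bash
cat > s3.py <<'E'
from h import *
g=down(np.radians(-79.9)); c=[456.2,-200.8]
arm.reach(c+[290],g)
arm.set_gripper(60)
arm.line_to(c+[171],speed=120)
arm.set_gripper(0,effort=45)
s=arm.get_state(); print(s["time_s"],s["width"],s["tool_pos"],s["gripper_force"],s["wrist_force"])
arm.line_to(c+[181],speed=30)
arm.line_to(c+[310],speed=110)
s=arm.get_state(); print(s["time_s"],s["width"],s["wrist_force"],s["torque"],s["tool_pos"])
m=[473.8,237.0]
arm.line_to([465,18,310],down(np.radians(-92)),speed=170)
arm.line_to(m+[310],down(np.radians(-104.2)),speed=150)
arm.line_to(m+[140],speed=110)
arm.hold(.2)
for n in("top","scene"):
  p=arm.grab_frame(n); cv2.imwrite(f"pics/c_{n}.png",p["color"])
  X,_=cloud(p); k=(np.hypot(X[:,0]-474,X[:,1]-237)<150)&(X[:,2]>8)
  from s2 import rect
  b=X[k&(X[:,2]<45)]; print(n,len(b),rect(b),np.percentile(b[:,2],[5,50,95]))
cv2.imwrite("pics/c.png",cv2.resize(np.vstack([cv2.imread("pics/c_top.png")[130:290,100:400],cv2.imread("pics/c_scene.png")[80:240,150:450]]),(560,600)))
print(arm.get_state()["time_s"],arm.get_state()["tool_pos"],arm.get_state()["torque"])
E
python3 s3.py
```

```text
5.7417 10.97274926608776 [ 456.02460987 -200.28799486  170.96031886] 44.99479752033949 [-0.72838206  5.01659712  2.48341112]
7.55 11.090578095608155 [ 0.37340442 -0.18139594 -6.88653859] [-0.02596643 -0.00395009 -0.0118163 ] [ 456.04108765 -200.69903657  309.352556  ]
top 970 (array([476.2, 230.7]), array([223.7, 147.9]), -14.0) [20.08126466 28.38962232 42.20976389]
scene 1107 (array([474.6, 234.4]), array([233.1, 147.2]), -15.0) [21.52492421 32.79179545 42.58980481]
12.5917 [473.83460303 237.0179768  140.15286984] [ 0.02593684  0.01516698 -0.03283408]
```

View pics/c.png

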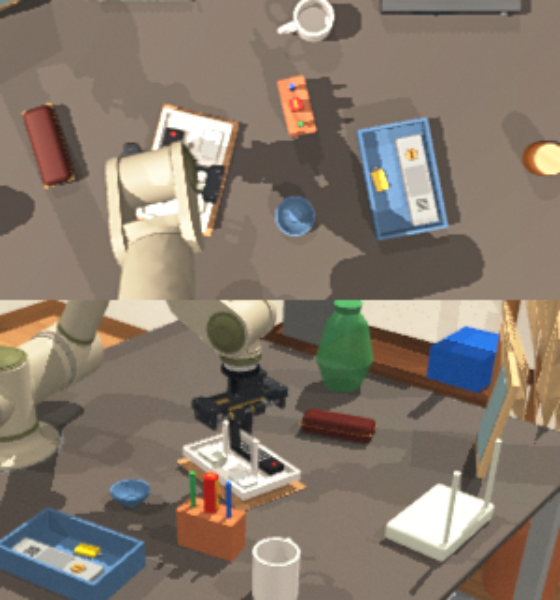

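The tray is held level over the mat with its contents still in it. The grey remote and its screw now show in the blue tray, at about (412,155) in the top part. Next I'll lower the tray and release it.

```bash
cat > s4.py <<'E'
from h import *
from s2 import rect,ontoplane
m=[473.8,237.0]
arm.line_to(m+[128],speed=50)
print(arm.line_to(m+[120],speed=12,contact_N=3.5)); s=arm.get_state(); print(s["tool_pos"],s["wrist_force"],s["time_s"])
arm.hold(.2)
arm.set_gripper(40); arm.hold(.1)
arm.line_to(m+[250],speed=150)
# move clear towards the stand, high
arm.reach([560,-40,330],down(np.radians(-104+25)))
for n in("top","scene"):
  p=arm.grab_frame(n); np.save(f"pics/{n}.npy",p,allow_pickle=True); cv2.imwrite(f"pics/d_{n}.png",p["color"])
  X,uv=cloud(p); x,y=X[:,0],X[:,1]
  k=(np.hypot(x-474,y-237)<135)&(X[:,2]>14)&(X[:,2]<26); print(n,"tray",rect(X[k]),np.median(X[k][:,2]))
  k=(np.hypot(x-456,y+201)<150)&(X[:,2]>42)&(X[:,2]<56); print(n,"ltray rim",rect(X[k]),k.sum())
  for th in("remote","screw","fob"):
    for r in arm.trace(p,th)[:2]:
      Y,_=cloud(p,r["region"]); print(n,th,round(r["confidence"],2),r["rect"],rect(ontoplane(p,r["region"],{"remote":32,"screw":35,"fob":15}[th])),np.percentile(Y[:,2],[10,50,90]))
s=arm.get_state();print(s["time_s"],s["joints"])
E
python3 s4.py
```

```text
True
[473.84761293 236.98066335 123.97899074] [ 0.17681741 -0.03496874  5.52218695] 13.425
top tray (array([474.7, 235.2]), array([219.3, 141.5]), -14.2) 21.953599204608086
top ltray rim (array([ 457.5, -200.1]), array([220.1, 140.6]), 10.2) 274
top remote 0.56 [322.8, 226.2, 20.9, 45.8] (array([ 454.1, -231.7]), array([177.5,  58.5]), 12.3) [25.63785662 30.86668071 34.77670571]
top fob 0.42 [305.1, 227.2, 7.1, 13.6] (array([ 454.9, -158.7]), array([38.7, 22. ]), 26.2) [10.49088082 13.18157446 17.83058027]
scene tray (array([476.6, 234.8]), array([229.9, 146.5]), -14.4) 20.17836844074405
scene ltray rim (array([ 456.3, -200.4]), array([228.3, 146.6]), 10.6) 531
scene remote 0.74 [180.7, 218.3, 43.5, 18.7] (array([ 456. , -227.5]), array([177.8,  33.8]), 12.3) [29.43755149 32.12503563 34.71587815]
scene remote 0.44 [279.9, 170.2, 62.8, 44.4] (array([474.1, 217.3]), array([290.5, 164.9]), -14.4) [ 5.72080408 15.05508548 74.79644906]
scene screw 0.64 [260.1, 204.4, 38.5, 35.1] (array([595.3,  10.1]), array([195.8, 121.9]), -49.6) [ 7.67188756 48.92094911 75.2515153 ]
16.8667 [-2.81515493e-01  3.83513581e-01  1.21341691e+00  4.03576471e-05
  1.54473022e+00  1.09677352e+00]
```

Run:
```python
from h import *
T=np.load("pics/top.npy",allow_pickle=True).item();S=np.load("pics/scene.npy",allow_pickle=True).item()
def crop(p,X,h,size,interp=0):
    c=proj(p,X)[0].round().astype(int); print(c); return cv2.resize(p["color"][c[1]-h:c[1]+h,c[0]-h:c[0]+h],(size,size),interpolation=interp)
ims=[crop(T,[455,-215,32],34,400),crop(T,[474,237,10],44,400)]
c=[crop(S,[455,-220,32],34,400),crop(S,[506,-220,35],10,400)]
out=np.vstack([np.hstack(ims),np.hstack(c)]); cv2.imwrite("pics/e.png",cv2.resize(out,(600,600),interpolation=cv2.INTER_AREA))
```

```text
[319 225]
[199 220]
[182 217]
[192 222]
```

View pics/e.png

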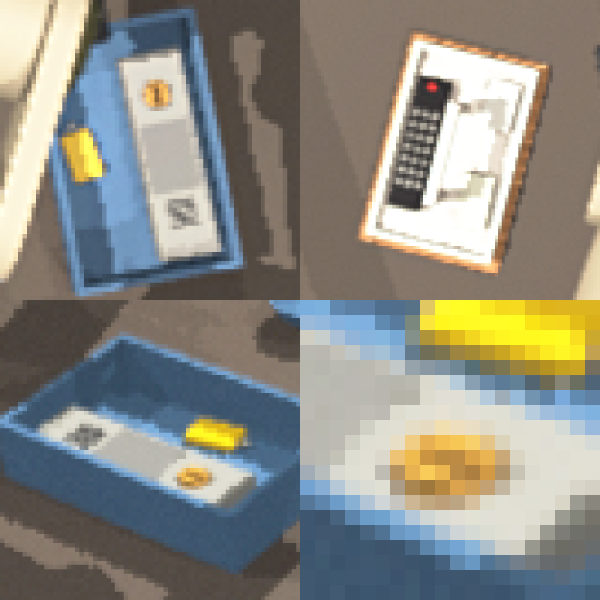

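The top-right crop shows the tray squarely on the mat with its contents in it. The top-left crop shows the brass screw at about (157,95) on the far end of the remote, with its slot running roughly along world x. I'll fit the slot's angle and centre with a rendered model.

```bash
cat > fit.py <<'E'
from h import *
from scipy.optimize import least_squares
SS=5
def setup(p,img,c0,z,rad=13):
    f,Rm,t=cam(p); C=-Rm.T@t
    a=proj(p,np.array([[c0[0]+rad*np.cos(q),c0[1]+rad*np.sin(q),z] for q in np.linspace(0,6.28,24)]))
    u0,v0=np.floor(a.min(0)-1).astype(int);u1,v1=np.ceil(a.max(0)+1).astype(int)
    o=(np.arange(SS)+.5)/SS-.5
    v,u=np.meshgrid(np.arange(v0,v1+1),np.arange(u0,u1+1),indexing="ij")
    U=u[...,None,None]+o[None,None,None,:]+0*o[:,None]; V=v[...,None,None]+o[None,None,:,None]+0*o
    d=np.stack([(U-p["cx"])/f,(V-p["cy"])/f,np.ones_like(U)],-1)@Rm
    s=(z-C[2])/d[...,2]; W=C[:2]+d[...,:2]*s[...,None]
    return W,img[v0:v1+1,u0:u1+1].astype(float)
def cost(W,I,cx,cy,th):
    x=W[...,0]-cx;y=W[...,1]-cy; r=np.hypot(x,y)
    a=x*np.cos(th)+y*np.sin(th); b=-x*np.sin(th)+y*np.cos(th)
    slot=(abs(a)<8.7)&(abs(b)<3.2); disc=(r<10.5)&~slot; well=(r>=10.5)&(r<12)
    A=np.stack([m.mean((-1,-2)).ravel() for m in(slot,disc,well,r>=12)],1)
    w=(np.hypot(W[...,0].mean((-1,-2))-cx,W[...,1].mean((-1,-2))-cy)<15).ravel()
    Y=I.reshape(-1,3)[w]; k=np.linalg.lstsq(A[w],Y,rcond=None)[0]
    return ((Y-A[w]@k)**2).sum()/w.sum(),k
def fit(p,img,c0,z):
    W,I=setup(p,img,c0,z); best=[]
    for th in np.radians(np.arange(-90,90,7.5)):
        m=min((cost(W,I,c0[0]+dx,c0[1]+dy,th)[0],dx,dy) for dx in np.arange(-5,5.1,1) for dy in np.arange(-5,5.1,1)); best.append((m[0],round(np.degrees(th),1),c0[0]+m[1],c0[1]+m[2]))
    return sorted(best)[:6]
E
cat > s5.py <<'E'
from fit import *
from s2 import ontoplane,rect
for n in("top","scene"):
    F=[arm.grab_frame(n) for _ in range(4)]; p=F[0]; img=np.mean([q["color"].astype(float) for q in F],0)
    hs=cv2.cvtColor(img.astype(np.uint8),cv2.COLOR_BGR2HSV); X,uv=cloud(p); 
    k=(np.hypot(X[:,0]-506,X[:,1]+218)<22); m=np.zeros(hs.shape[:2],bool); m[uv[k,1],uv[k,0]]=1
    m&=(hs[...,0]>8)&(hs[...,0]<25)&(hs[...,1]>90); g=ontoplane(p,m,35); print(n,m.sum(),"brass centre",g.mean(0).round(1),rect(g))
    c0=g.mean(0)[:2]
    for b in fit(p,img,c0,35.5): print(np.round(b,1))
    # remote body outline
    gray=ontoplane(p,(hs[...,1]<45)&(hs[...,2]>110),32); loc=gray[:,:2]-[455,-218]; a=np.radians(10.2); L=loc@np.array([[np.cos(a),-np.sin(a)],[np.sin(a),np.cos(a)]])
    q=gray[(abs(L[:,0])<95)&(abs(L[:,1])<32)]; print("remote",rect(q),len(q))
print(arm.get_state()["time_s"])
E
python3 s5.py
```

```text
top 29 brass centre [ 505.8 -218.9   35. ] (array([ 506.5, -217.5]), array([18.7, 18.7]), 89.8)
[ 489.4    7.5  504.8 -219.9]
[ 511.4   15.   504.8 -219.9]
[ 620.8   22.5  504.8 -219.9]
[ 622.     0.   504.8 -219.9]
[ 831.2   30.   505.8 -218.9]
[ 853.8   -7.5  504.8 -219.9]
remote (array([ 453. , -226.8]), array([175.8,  49.3]), 11.1) 568
scene 28 brass centre [ 506.8 -222.    35. ] (array([ 506.8, -222. ]), array([23. , 15.7]), 41.1)
[1157.8  -60.   508.8 -224. ]
[1159.7  -67.5  508.8 -224. ]
[1161.6  -75.   508.8 -224. ]
[1162.3  -52.5  508.8 -224. ]
[1167.7  -82.5  508.8 -224. ]
[1170.9   37.5  508.8 -224. ]
remote (array([ 455.3, -219.7]), array([184.8,  54.9]), 10.1) 390
17.2667
```

```bash
cat > s6.py <<'E'
from h import *
st=lambda t: (lambda s: print(t,round(s["time_s"],2),np.round(s["tool_pos"],1),round(s["width"],2),np.round(s["wrist_force"],1),np.round(s["torque"],2),round(s["joints"][5],2)))(arm.get_state())
d=[600.5,10.2]; g=down(np.radians(107))
if __name__=="__main__":
  arm.reach(d+[250],g); arm.set_gripper(56); st("above")
  arm.line_to(d+[157],speed=90); st("down")
  arm.set_gripper(15,effort=15); st("closed15"); arm.hold(.2)
  arm.set_gripper(0,effort=50); st("closed50")
  arm.line_to(d+[167],speed=40); arm.line_to(d+[255],speed=120); st("lifted")
  c=[505.5,-219.0]
  arm.line_to(c+[255],down(np.radians(101)),speed=150)
  arm.line_to(c+[195],speed=100); arm.hold(.2); st("hover")
  P={}
  for n in("top","scene"):
    p=arm.grab_frame(n); np.save(f"pics/h_{n}.npy",p,allow_pickle=True)
  print(proj(p,[[505.5,-219,35.5],[505.5,-219,51],[505.5,-219,113],[505.5,-219,185]]).round(1))
  cc=proj(p,[505.5,-219,80])[0].astype(int)
  im=cv2.resize(p["color"][cc[1]-35:cc[1]+40,cc[0]-40:cc[0]+40],(640,600),interpolation=0)
  cv2.imwrite("pics/f.png",im)
E
python3 s6.py
```

```text
above 20.35 [600.5  10.2 250. ] 55.91 [-0.9 -0.1  0.8] [ 0.06 -0.11 -0.  ] -2.05
down 21.53 [600.7  10.2 157.6] 56.16 [-0.7  0.1  1. ] [ 0.1  -0.13  0.01] -2.05
closed15 22.14 [600.5  10.2 157.1] 21.69 [-1.   0.8 -0.2] [ 0.13 -0.09 -0.  ] -2.05
closed50 22.56 [600.5  10.3 157.1] 21.69 [-0.2  0.6  1.2] [ 0.25 -0.03  0.02] -2.05
lifted 23.84 [600.2  10.2 254.2] 21.72 [ 0.3 -0.1 -1.8] [-0.03 -0.1  -0.02] -2.05
hover 26.59 [ 505.6 -219.1  195.6] 21.59 [-0.3  0.3 -0.2] [ 0.06 -0.18 -0.05] -2.39
[[191.9 221.8]
 [191.4 217.8]
 [189.3 201.5]
 [186.8 181.4]]
```

View pics/f.png

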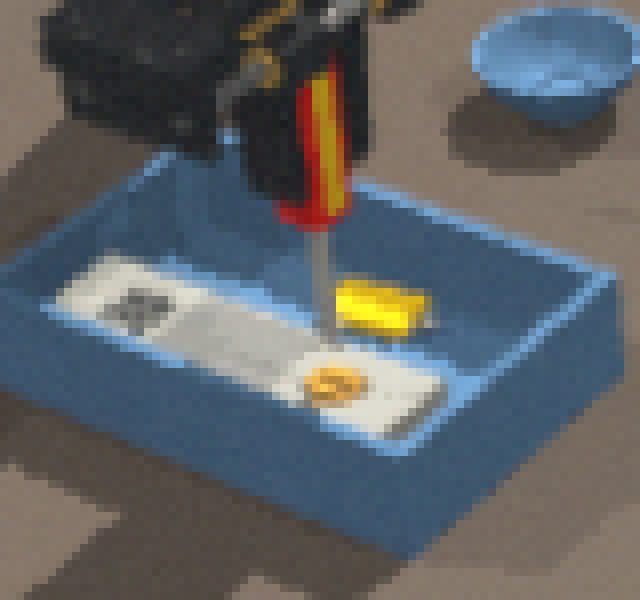

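The driver is held square by its y sides, with the yellow stripe facing +x. Its tip is at about (330,345) in the crop, right behind and above the screw at (335,385), which matches the prediction. Next I'll lower the bit until it makes contact.

```bash
cat > s7.py <<'E'
from h import *
from s6 import st
c=[506.0,-219.3]; g=down(np.radians(101))
arm.line_to(c+[184],g,speed=40); st("pre")
print(arm.line_to(c+[171],speed=8,contact_N=4)); st("contact")
arm.hold(.1); st("settled")
E
python3 s7.py
```

```text
pre 27.12 [ 506.  -219.3  183.7] 21.58 [ 0.1  0.2 -0.3] [ 0.11 -0.17 -0.01] -2.39
True
contact 28.23 [ 506.1 -219.3  174.7] 21.55 [-0.2  0.5  5.2] [ 0.11 -0.03  0.05] -2.39
settled 28.33 [ 506.  -219.3  174.7] 21.79 [-0.1  0.6  4. ] [ 0.13 -0.02  0.01] -2.39
```

```bash
cat > s8.py <<'E'
from h import *
from s6 import st
c=[506.0,-219.3]; yaw=np.radians(101); z=arm.get_state()["tool_pos"][2]-.2
f0=0.0; log=[]
for i in range(26):
    yaw-=.1; z-=.18
    s=arm.get_state(); fz=s["wrist_force"][2]
    z-=np.clip((7-fz)*.04,-.3,.3)
    z=max(z,170.0)
    arm.line_to(c+[z],down(yaw),speed=.18/.2)
    s=arm.get_state(); tz=s["torque"][2]
    print(i,round(s["time_s"],1),"turned",round(1.763-yaw,2),"zc",round(z,2),"z",s["tool_pos"][2].round(2),"F",np.round(s["wrist_force"],1),"T",np.round(s["torque"],3))
    if abs(tz)>.3 or s["wrist_force"][2]>30: break
E
python3 s8.py
```

```text
0 28.6 turned 0.1 zc 174.18 z 174.64 F [-0.4  0.8  5.9] T [ 0.077 -0.09  -0.048]
1 28.8 turned 0.2 zc 173.95 z 174.57 F [-0.2 -0.4  6.7] T [ 0.084 -0.098  0.038]
2 29.1 turned 0.3 zc 173.76 z 174.49 F [0.  0.5 6.9] T [ 0.357 -0.092 -0.002]
3 29.3 turned 0.4 zc 173.58 z 174.43 F [-0.   3.1  8.8] T [ 0.514 -0.131  0.028]
4 29.6 turned 0.5 zc 173.47 z 174.34 F [0.6 1.7 8.2] T [ 0.384 -0.148  0.016]
5 29.8 turned 0.6 zc 173.34 z 174.22 F [0.7 0.  7.8] T [ 0.278 -0.159  0.072]
6 30.1 turned 0.7 zc 173.19 z 174.05 F [-0.  -0.1  8.2] T [ 0.107 -0.175  0.031]
7 30.3 turned 0.8 zc 173.06 z 173.91 F [-0.8  0.5  7. ] T [-0.063 -0.138  0.075]
8 30.6 turned 0.9 zc 172.88 z 173.71 F [-1.3 -0.3  7.9] T [-0.212 -0.053  0.053]
9 30.8 turned 1.0 zc 172.73 z 173.55 F [-0.4 -1.5  7.7] T [-0.343  0.011  0.067]
10 31.1 turned 1.1 zc 172.58 z 173.39 F [-1.1 -2.5  7.3] T [-0.481  0.126  0.021]
11 31.3 turned 1.2 zc 172.41 z 173.22 F [-1.2 -2.1  6.5] T [-0.585  0.21   0.028]
12 31.6 turned 1.3 zc 172.21 z 173.03 F [-1.6 -2.5  7.9] T [-0.69   0.39   0.001]
13 31.8 turned 1.4 zc 172.07 z 172.86 F [-2.6 -3.5  6
[... 310 characters left out ...]
16 F [-4.3 -5.1  8.3] T [-1.098  0.928  0.03 ]
18 33.1 turned 1.9 zc 171.31 z 171.98 F [-4.6 -4.9  7.6] T [-1.114  1.071  0.007]
19 33.3 turned 2.0 zc 171.15 z 171.81 F [-4.9 -4.4  7.8] T [-1.192  1.203  0.108]
20 33.6 turned 2.1 zc 171.0 z 171.65 F [-5.5 -4.5  8.2] T [-1.213  1.291  0.058]
21 33.8 turned 2.2 zc 170.87 z 171.47 F [-5.3 -3.7  8.5] T [-1.168  1.405  0.057]
22 34.1 turned 2.3 zc 170.75 z 171.28 F [-6.8 -3.3  8.1] T [-1.105  1.489  0.04 ]
23 34.3 turned 2.4 zc 170.62 z 171.12 F [-6.7 -4.1  7.3] T [-1.119  1.579  0.061]
24 34.6 turned 2.5 zc 170.45 z 170.94 F [-6.4 -4.3  8.1] T [-1.13   1.67   0.052]
25 34.8 turned 2.6 zc 170.31 z 170.9 F [-6.8 -4.1  9.4] T [-0.936  1.671  0.098]
```

```bash
cat > s9.py <<'E'
from h import *
from s6 import st
c=[506.0,-219.3]; yaw=np.radians(101)-2.6; z=170.3
for i in range(8):
    yaw-=.05
    arm.line_to(c+[z-.05*(i%2)],down(yaw),speed=.05/.15)
    s=arm.get_state(); tz=s["torque"][2]
    print(round(s["time_s"],1),round(1.763-yaw,2),s["tool_pos"][2].round(2),np.round(s["wrist_force"],1),np.round(s["torque"],3),round(s["joints"][5],2))
    if abs(tz)>.3: break
E
python3 s9.py
```

```text
35.1 2.65 170.89 [-6.6 -3.7  9.6] [-0.899  1.731  0.115] 0.26
35.3 2.7 170.85 [-7.  -1.9 10.3] [-0.649  1.635  0.102] 0.31
35.6 2.75 170.87 [-6.2 -1.7  9.9] [-0.581  1.597  0.131] 0.36
35.8 2.8 170.88 [-7.9 -2.3 11.3] [-0.509  1.629  0.183] 0.41
36.1 2.85 170.88 [-7.  -1.3  9.5] [-0.329  1.586  0.19 ] 0.46
36.3 2.9 170.86 [-6.5 -0.6 11.3] [-0.305  1.594  0.249] 0.51
36.6 2.95 170.85 [-6.1 -1.8 10.5] [-0.241  1.565  0.285] 0.56
36.8 3.0 170.85 [-6.2 -0.9 10.5] [-0.208  1.647  0.312] 0.61
```

```bash
cat > s10.py <<'E'
from h import *
from s6 import st
c=[506.0,-219.3]; yaw=np.radians(101)-3.0
arm.line_to(c+[170.6],down(yaw+.33),speed=.3/.5); st("unload")
arm.line_to(c+[172.5],speed=10); st("up2")
arm.line_to(c+[185],speed=25); arm.line_to(c+[265],speed=120); st("up")
d=[600.3,9.8]
arm.line_to(d+[265],down(np.radians(-73)),speed=150)
arm.line_to(d+[230],speed=80); arm.hold(.2); st("hover")
p=arm.grab_frame("scene"); t=arm.grab_frame("top"); np.save("pics/g.npy",p,allow_pickle=True); np.save("pics/gt.npy",t,allow_pickle=True)
def crop(p,X,h,w,k):
    cc=proj(p,X)[0].astype(int); print(cc-[w,h]); return cv2.resize(p["color"][cc[1]-h:cc[1]+h,cc[0]-w:cc[0]+w],(w*2*k,h*2*k),interpolation=0)
a=crop(p,[600,10,110],40,25,7); b=crop(t,[506,-219,35],20,12,14)[:560]; e=crop(p,[506,-219,35],10,6,28)[:560]
print(a.shape,b.shape,e.shape)
cv2.imwrite("pics/g.png",cv2.resize(np.hstack([a,b[:,:,:],e]),(800,440),interpolation=cv2.INTER_AREA))
print(proj(p,[d+[86],d+[148],d+[75]]).round(1))
E
python3 s10.py
```

```text
unload 37.32 [ 505.1 -219.9  171. ] 21.94 [-6.7 -3.   7.5] [-0.82  1.59  0.07] 0.28
up2 37.66 [ 505.1 -220.   171.6] 21.44 [-3.8 -4.3 -4.2] [-1.21  0.92  0.1 ] 0.28
up 39.12 [ 505.8 -219.1  264.2] 21.65 [-0.7  0.2 -1.4] [-0.02 -0.04  0.  ] 0.28
hover 41.71 [600.4   9.8 230.5] 21.58 [-0.1  0.1 -1.7] [-0.01  0.03 -0.01] 1.09
[237 143]
[307 191]
[186 211]
(560, 350, 3) (560, 336, 3) (560, 336, 3)
[[262.6 189.3]
 [262.3 173.1]
 [262.7 192.1]]
```

View pics/g.png

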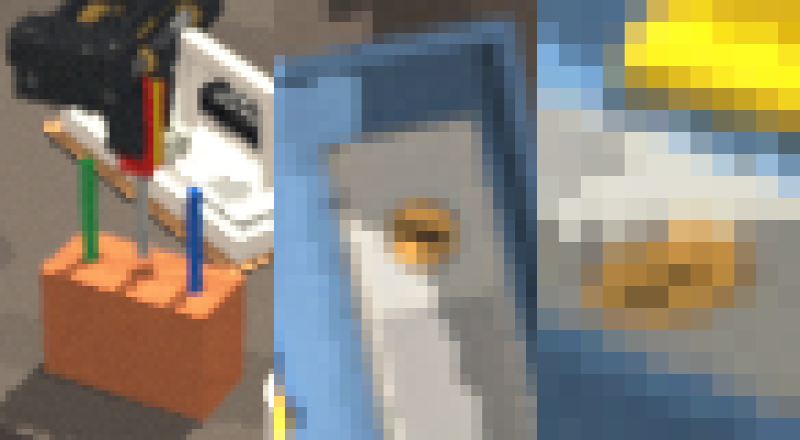

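The driver hangs straight, with its tip where predicted (about (143,255) in the crop) above the middle hole. The screw head is flush with its slot turned crosswise. Next I'll insert the driver.

```bash
cat > s11.py <<'E'
from h import *
from s6 import st
d=[600.3,9.8]
r=arm.line_to(d+[200],speed=40,contact_N=5); st(r)
if not r:
    r=arm.line_to(d+[163],speed=40,contact_N=5); st(r)
    if not r:
        r=arm.line_to(d+[154],speed=8,contact_N=3); st(r); arm.hold(.1); st("rest")
E
python3 s11.py
```

```text
False 42.71 [600.4   9.8 200.2] 21.48 [ 0.7 -0.  -0.5] [ 0.02 -0.02 -0.02] 1.09
False 43.78 [600.4   9.8 163.3] 21.58 [ 0.5  0.2 -0.3] [ 0.01 -0.03  0.04] 1.09
True 44.54 [600.3   9.8 157.1] 21.45 [-1.6  0.2  4.2] [ 0.01  0.09 -0.06] 1.09
rest 44.64 [600.3   9.8 157. ] 21.78 [-0.3 -0.4  5.6] [0.03 0.12 0.01] 1.09
```

Seated at exactly the original height. Releasing, retracting and checking.

```bash
cat > s12.py <<'E'
from fit import *
from s6 import st
d=[600.3,9.8]
arm.set_gripper(30,effort=10); arm.hold(.1); arm.set_gripper(56); 
arm.line_to(d+[255],speed=90)
arm.reach([420,-420,330],down(np.radians(-73))); arm.hold(.2); st("clear")
p=arm.grab_frame("scene"); F=[arm.grab_frame("top") for _ in range(4)]; t=F[0]
for b in fit(t,np.mean([q["color"].astype(float) for q in F],0),np.array([505.5,-219]),32)[:4]: print(np.round(b,1))
X,_=cloud(t); k=(np.hypot(X[:,0]-600,X[:,1]-10)<16)&(X[:,2]>135); print("driver",X[k].mean(0).round(1),k.sum())
o=np.hstack([cv2.resize(p["color"][90:290,120:380],(780,600))[:, :400+0],np.zeros((600,0,3),np.uint8)])
o=np.vstack([cv2.resize(p["color"][80:280,130:390],(390,300)),cv2.resize(t["color"][120:320,120:380],(390,300))])
cv2.imwrite("pics/k.png",o)
E
python3 s12.py
```

```text
clear 48.8 [ 420.5 -419.4  329.9] 55.83 [-0.2  0.2  0.3] [0.05 0.02 0.01] 0.29
[ 458.2   75.   505.5 -219. ]
[ 494.4   82.5  505.5 -219. ]
[ 595.2   67.5  505.5 -219. ]
[ 640.   -90.   505.5 -219. ]
driver [600.7   7.5 145.6] 41
```

View pics/k.png

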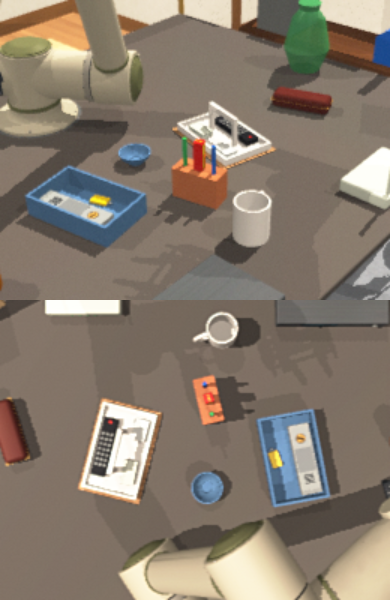

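The driver stands upright in the middle hole, and the tray is on the mat with everything in it. The screw turned about 2.0 rad to the hard stop.

```bash
python3 -c "
from rig import arm
print(arm.job_done())"
```

```text
the job is handed in; nothing more can be done
None
```

The job is handed in, at about 49 s of the 72 s allowed: the tray is squarely on the mat with its contents, the screw is turned home against its hard stop, and the screwdriver is back upright in the stand's middle hole.

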